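Change the reference block on the hardness test table

TASK

Change the reference block on the test table for the next hardness check. First put the round block that is on the table back in the empty pocket of the push-push rack and press it home until it latches down; then press the square block in its pocket until it springs up, draw it out and set it flat in the middle of the test table, test face up. Do not drop the blocks, leave the other round block latched down in its pocket, and leave the table and everything else where it stands.

Things in the scene. Friction and masses are not known exactly. Their poses are not given: they have to be found in the camera images.
- rack_base: Aluminium rail plate of the block rack, 222 (x) x 80 (y) x 8 mm, lying on the bench, carrying the three pocket modules in a row along its x at a pitch of 68 mm. Origin: centre of its underside. Does not move.
- pocket_e: Push-push pocket module, 66 x 66 mm; its open top (deck) is 48 mm above its origin, 56 mm above the bench. Square well 48 mm wide, with a lead-in to 53 mm at the deck. Origin: centre of its foot; z up, x along the rack. Fixed. The empty one, home of the round block that is on the test table; a bare steel lifter with a dark dot in its middle shows.
- pocket_s: Push-push pocket module, 66 x 66 mm; its open top (deck) is 48 mm above its origin, 56 mm above the bench. Square well 48 mm wide, with a lead-in to 53 mm at the deck. Origin: centre of its foot; z up, x along the rack. Fixed. This one holds the square block.
- pocket_o: Push-push pocket module, 66 x 66 mm; its open top (deck) is 48 mm above its origin, 56 mm above the bench. Square well 48 mm wide, with a lead-in to 53 mm at the deck. Origin: centre of its foot; z up, x along the rack. Fixed. This one holds the other round block.
- lifter_e (a joint): Lifter of pocket_e, at the start up and empty. Value in m: 0 = fully up (its flat 46 mm top 1.5 mm above the deck), grows as it goes down. Sprung up with 4.5 to 7 N, damped. Pressed deeper than about 0.014 and let go, it stays latched at about 0.011. Hard stop at 0.018.
- lifter_s (a joint): Lifter of pocket_s, at the start latched at about 0.011 under the square block, whose top is then level with the deck, too low to grip. Value in m: 0 = fully up (its flat 46 mm top 1.5 mm above the deck), grows as it goes down. Pressed from there deeper than about 0.014 and let go, it springs fully up with its block. Springs and stop as lifter_e.
- lifter_o (a joint): Lifter of pocket_o, at the start latched at about 0.011 under the other round block. Value in m: 0 = fully up (its flat 46 mm top 1.5 mm above the deck), grows as it goes down. Works as lifter_s.
- square_block: Square grey steel reference block, 44 x 44 x 10 mm, 0.16 kg, at the start latched down in pocket_s. Origin: centre of its underside; z up out of its test face, x and y along its sides.
- used_round_block: Round grey steel reference block, 42 mm across, 12 mm thick, 0.13 kg, at the start lying on the test table. Origin: centre of its underside, z up.
- other_round_block: Look-alike round block, 42 mm across, 12 mm thick, latched down in pocket_o; it stays there. Origin: centre of its underside.
- flat_anvil: The test table: loose dark steel plate 68 x 68 x 14 mm on a round spigot 63 mm across, standing upright on the bench, top face 44 mm above its origin, 0.93 kg. Origin: centre of its underside, z up, x and y along the sides of the plate.
- specimen_2: Bystander, loose: small black moulded specimen puck, 22 mm across, 15 mm tall. Origin: centre of its underside.
- v_anvil: Bystander, loose: dark steel V-notched anvil on a stem, 38 mm across, 61 mm tall. Origin: centre of its underside.
- specimen_4: Bystander, loose: black moulded specimen puck, 30 mm across, 15 mm tall. Origin: centre of its underside.
- pin_anvil: Bystander, loose: small dark steel cylinder, 21 mm across, 20 mm tall. Origin: centre of its underside.
- dropper_bottle: Bystander, loose: brown dropper bottle with a rubber bulb, 33 mm across, 99 mm tall. Origin: centre of its underside.
- tweezers: Bystander: fine steel tweezers lying flat beside the rack, 13 x 130 mm, 9 mm high, long axis y. Origin: centre of its underside. Fixed.
Things that resemble listed ones, but are neither listed nor needed, are in the scene too. Leave any blue look-alike of the used_round_block alone.

How it is judged:
By the outcome, as a careful person would: the job done as asked, in the order asked, and still so for the second after the job is handed in, with the robot touching nothing.
It also fails if it takes over 51 s, if anything falls off the work surface, if the arm or the gripper's body presses on something with over 40 N, if the wrist force passes 120 N, or if a joint passes its speed limit or range.

ROBOT

A 7-joint arm with a two-finger parallel gripper is mounted at the origin on a cart in front of the work surface, level with it; the furniture and walls round the work are solid. World frame = base frame: x ahead of the robot, y to its left, z up, the work surface at z = 0. Lengths are in mm, angles in rad, forces in N, time in s.
With the tool pointing down it reaches from about 400 to 850 mm from the base axis. Payload 6.9 kg.
Tool frame: the origin (TCP) lies on the mounting face of the last link; the fingertips stand 173 mm ahead of it and the grasp point (between the pads) lies 155 mm ahead of it; z points along the fingers, y is the line along which they close (so a half turn about z gives the same grasp; the last joint's range is limited). The gripper opens to 85 mm and grips with 20 to 120 N. Pads are 22 mm wide; open, the fingers measure 114 mm over their backs; the gripper's body (76 mm by 85 mm) begins 54 mm behind the grasp point. The pads swing forward as they close: fully open they stand 13 mm farther back than shut.
Start: joints at [1.288, 0.507, -0.238, 1.5, 0.126, 1.149, -0.155], TCP at [236.895, -578.359, 404.675] pointing down, gripper open.
Joint ranges: [-3.08, 3.08], [-0.24, 2.05], [-1.43, 1.35], [0, 2.5], [-1.52, 4.66], [0.17, 1.96], [-2.89, 2.89]. Speed limits (rad/s): [2.39, 2.39, 3.14, 3.14, 3.14, 3.14, 3.14].

INTERFACE

Orientations are given as a unit quaternion [x, y, z, w].
In Python, from cell import * gives the robot as it stands. The module is installed in compiled form; this text tells all that it offers.
- The arm moves only by the tool jog_arm, never from a script. Its argument "series" is a list of rows, each an object with "linear": the shift along the tool's x, y, z in m, a list of three; "twist": the turn about the tool's z in degrees; "hand": the opening, from 0 (shut) to 1 (fully open). In form: [{"linear": [tx, ty, tz], "twist": twist, "hand": hand}, ...]. A call has 1 to 20 rows; each row shifts and turns the commanded pose from where the row before left it, along the tool's axes as they then stand; what a row does not reach is not made up. A row lasts 1/8 s, in which the tool goes at most 62.5 mm and 10.7 degrees, less where a joint would pass 70% of its speed; a pose out of reach is approached as far as the arm can. A call is refused whole if a number of a shift passes 0.0625 or a number of a turn 10.7, either way. A call with a gripper value outside its range is refused whole. The fingers move at their own pace and stop on an object; "force" is the grip in N (left out, the last holds). Time passes only in rows, so rows that do not move let the fingers close. It gives the time, the measured TCP pose, the force, the opening and the grip force at its end, in the units of the state.
- get_obs(): the state, without advancing time (a new reading comes with each control period).
- snapshot(name): name is "side" or "top"; returns (picture, depth): 384x512x3 uint8, red, green, blue; 384x512 float32, mm along the optical axis (not along the pixel's ray), 0 where there is no reading.
- camera_info(name): a dict with "mtx" (3x3 intrinsics, pixels), "R" (3x3) and "t" (3): a world point X has camera coordinates R X + t. Camera axes: x right, y down, z forward; pixel columns grow to the right and rows downward; lengths in mm; the calibration is good to about 2 mm. A picture is of the moment at which its call begins. camera_info takes no time and is no camera call.
- close_job(): hands the job in; it is judged then, once.
The state is a dict: "time_s": time; "qpos": joint angles; "joint_velocities": joint speeds; "effort": joint torques, N m; "tool_pos": TCP position; "ee_rot": TCP orientation; "wrist_force": force on the tool from outside, world axes, zero at the start; "torque": the same for the moment, N m; "opening": finger opening in mm; "finger_force": force on a finger pad.
Only numpy, scipy, OpenCV 4.12 (cv2) and the standard library are available. Lean on these libraries where they do the work, as an engineer would, in place of code of your own. Each camera call takes 0.05 s, during which the arm holds its last target. There are 200 camera calls.

## Working session

There is one attempt and no reset: what is moved stays moved. The work goes in short steps, Python scripts to look and compute and a tool call to move; the robot and the scene stay as the last step left them, time stands still between calls to the robot, and variables do not carry over. Pictures are saved under pics/ and viewed, at most 13 in all, crops included, and the job is handed in when it is done.

Besides the shell and the picture viewer there is one more tool, called as name(argument=value, ...), one argument or row to a line, values as JSON. jog_arm: Moves the arm, as the interface text tells. Its arguments: {"type":"object","properties":{"series":{"type":"array","items":{"type":"object","properties":{"linear":{"type":"array","items":{"type":"number"}},"twist":{"type":"number"},"hand":{"type":"number"}}}},"force":{"type":"number"}},"required":["series"]}

```bash
mkdir -p pics; cat > h.py <<'E'
from cell import *
import numpy as np, cv2
def cam(n):
    c=camera_info(n); return np.array(c["mtx"]),np.array(c["R"]),np.array(c["t"])
def ray(n,u,v,z):
    K,R,t=cam(n); d=R.T@np.linalg.solve(K,[u,v,1]); o=-R.T@t
    return o+d*(z-o[2])/d[2]
def pts(n,D):
    K,R,t=cam(n); v,u=np.indices(D.shape)
    P=np.stack([(u-K[0,2])/K[0,0]*D,(v-K[1,2])/K[1,1]*D,D],-1)
    return (P-t)@R
def proj(n,X):
    K,R,t=cam(n); p=K@(R@np.array(X,float)+t); return p[:2]/p[2]
E
python3 - <<'E'
from h import *
for n in("side","top"):
    p,d=snapshot(n); np.savez(f"{n}0.npz",p=p,d=d)
    cv2.imwrite(f"pics/{n}0.png",cv2.resize(p[:,:,::-1],(800,600),interpolation=cv2.INTER_CUBIC))
    K,R,t=cam(n);print(n,-R.T@t,K[0,0],R[2])
o=get_obs();print(o)
E
```

```text
side [ 130.1652508  -529.57068007  525.2074533 ] 387.12887915565693 [ 0.4764115   0.67678613 -0.56124203]
top [418.02621695  64.79738077 915.59606404] 424.2478336532185 [ 0.12563627 -0.04324297 -0.99113348]
{'time_s': 0.1, 'qpos': array([ 1.28751026,  0.50823081, -0.23751857,  1.50103212,  0.12574765,
        1.14887226, -0.15480505]), 'joint_velocities': array([-7.59927726e-05, -1.42688196e-03,  3.74366027e-04, -3.12003480e-03,
       -5.40157707e-04,  1.80449382e-04,  6.45859138e-04]), 'effort': array([-5.11770675e-03, -6.21839476e+01, -2.19467863e+00, -2.50206846e+01,
        1.25575360e-02,  7.81203416e-03,  1.01190117e-04]), 'tool_pos': array([ 236.77676567, -578.23053601,  403.93045817]), 'ee_rot': array([ 9.81163372e-01,  1.93178251e-01, -1.87026786e-04, -7.52273194e-04]), 'wrist_force': array([0.09167354, 0.00831669, 0.47270379]), 'torque': array([-0.03514437, -0.04395391,  0.03194168]), 'finger_force': 0.0, 'opening': 85.93689923306493}
```

View pics/top0.png

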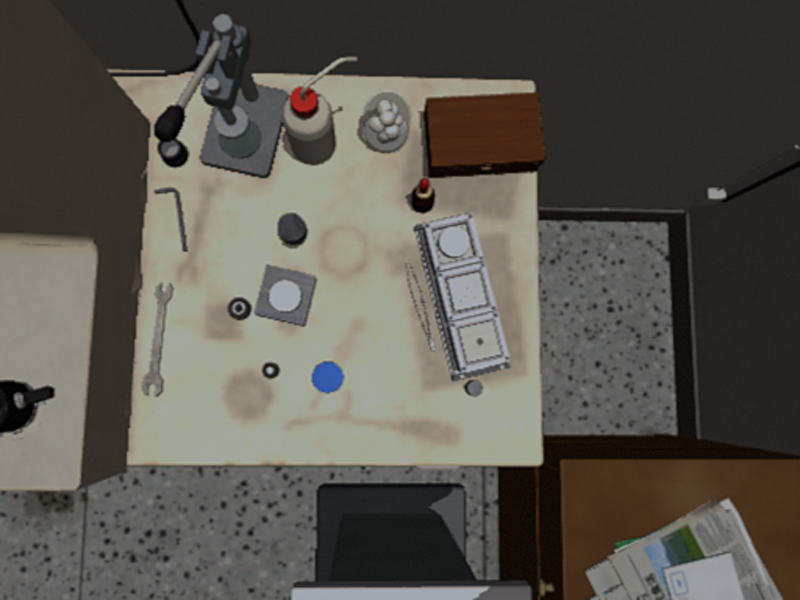

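View pics/side0.png

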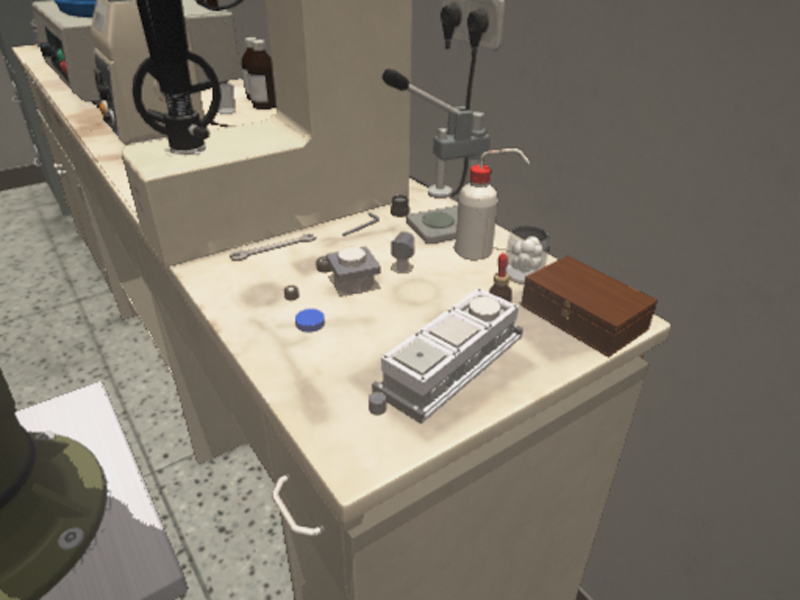

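The top view shows the grey round block on the dark plate at (285,296). The blue look-alike is at (327,377). The rack has the other round block at (455,242), the square block at (467,291), and the empty pocket with its dot at (480,342). The bottle, V-anvil and tweezers are nearby. Next I measure these.

```bash
python3 - <<'E'
from h import *
s=.64
z=np.load("top0.npz"); p,d=z["p"],z["d"]; P=pts("top",d)
for nm,u,v in [("round",285,296),("plate corner",268,312),("blue",327,377),("other",455,242),("square",467,291),("dot",480,342),("V",291,228),("bottle",423,183),("pin",474,388),("oil",238,308),("sp2",270,370),("bench",340,300),("tweez",420,306)]:
    c=P[int(v*s),int(u*s)]; print(nm,c.round(1))
def comp(m,seed,nm):
    n,l,st,ce=cv2.connectedComponentsWithStats(m.astype(np.uint8))
    k=l[int(seed[1]*s),int(seed[0]*s)]; q=(l==k)
    cn=max(cv2.findContours(q.astype(np.uint8),cv2.RETR_EXTERNAL,cv2.CHAIN_APPROX_NONE)[0],key=len)
    return q,cn
Z=P[...,2]
X=P[...,0];Y=P[...,1]
# plate + block by height
m=(Z>30)&(Z<75)
q,cn=comp(m,(285,296),'plate')
W=np.array([ray("top",u,v,44)[:2] for u,v in cn[:,0]],np.float32)
print("plate",cv2.minAreaRect(W))
g=p.astype(int).sum(2)
q2=q&(g>330); q2,cn=comp(q2,(285,296),'r')
W=np.array([ray("top",u,v,56)[:2] for u,v in cn[:,0]],np.float32)
print("round",cv2.minEnclosingCircle(W),cv2.minAreaRect(W), q2.sum(), np.median(Z[q2]))
q,cn=comp(m,(467,291),'rack'); print("rack Z", np.percentile(Z[q],[5,50,95]))
W=np.array([ray("top",u,v,56)[:2] for u,v in cn[:,0]],np.float32); r=cv2.minAreaRect(W); print("rack",r,cv2.boxPoints(r))
# dot
x0,y0=int(480*s),int(342*s); sub=g[y0-6:y0+7,x0-6:x0+7]; print(sub)
for n in("top","side"):
  c=np.load(n+"0.npz")["p"]
  box=(245,130,90,120) if n=="top" else (190,150,150,120)
  x,y,w,h=box; cv2.imwrite(f"pics/c_{n}.png",cv2.resize(c[y:y+h,x:x+w,::-1],None,fx=5,fy=5,interpolation=cv2.INTER_CUBIC))
E
```

```text
round [528.6 171.3  57.5]
plate corner [509.5 194.9  43.5]
blue [424.6 117.4  13.6]
other [604.7 -51.3  55.9]
square [537.9 -65.5  55.3]
dot [472.1 -83.1  57.5]
V [623.5 167.5  41.8]
bottle [671.8  -4.4  92.2]
pin [411.2 -80.6  19. ]
oil [516.3 239.2  14.8]
sp2 [434.5 194.7  15.6]
bench [530.4 102.9  -0.6]
tweez [525.2  -8.1  -1.4]
plate ((531.5042114257812, 173.2124481201172), (68.70409393310547, 68.53142547607422), 77.36016082763672)
round ((529.4373168945312, 171.43763732910156), 21.405624389648438) ((529.873779296875, 171.5343780517578), (38.9271240234375, 40.49015426635742), 0.7366546392440796) 338 55.82896856608572
rack Z [44.23366317 55.23457743 58.98159875]
rack ((537.6366577148438, -63.39784240722656), (201.75747680664062, 69.44610595703125), 13.927471160888672) [[ 431.36603   -53.976456]
 [ 448.08124  -121.380936]
 [ 643.9073    -72.81923 ]
 [ 627.1921     -5.414749]]
[[476 472 469 473 473 473 473 468 468 468 466 466 468]
 [473 471 472 469 465 465 465 463 467 469 475 479 481]
 [468 468 465 465 468 472 474 478 479 482 484 487 484]
 [466 469 472 476 482 484 488 488 486 482 483 482 483]
 [476 479 484 487 440 368 351 427 487 484 481 478 478]
 [480 483 485 459 356 251 243 331 446 484 476 473 473]
 [479 482 485 434 308 221 213 249 397 476 476 472 472]
 [480 477 479 464 361 231 219 264 400 474 469 462 466]
 [475 473 475 478 428 337 319 394 457 472 465 467 466]
 [470 470 469 471 470 453 446 467 472 468 465 464 471]
 [471 471 476 470 471 470 468 468 469 473 474 476 479]
 [472 467 471 469 472 478 479 480 476 475 474 470 472]
 [472 476 477 480 479 479 474 477 476 476 479 477 481]]
```

View pics/c_top.png

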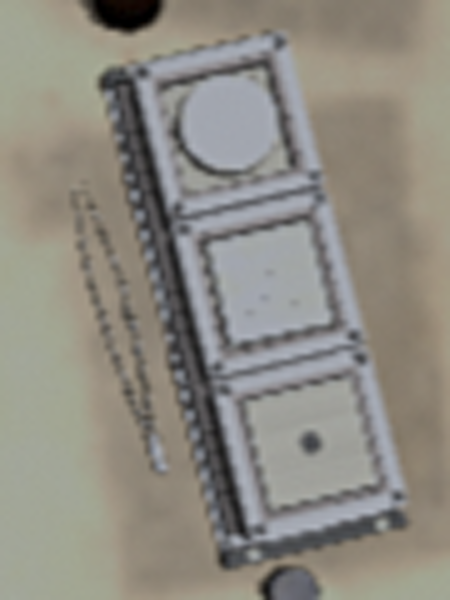

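View pics/c_side.png

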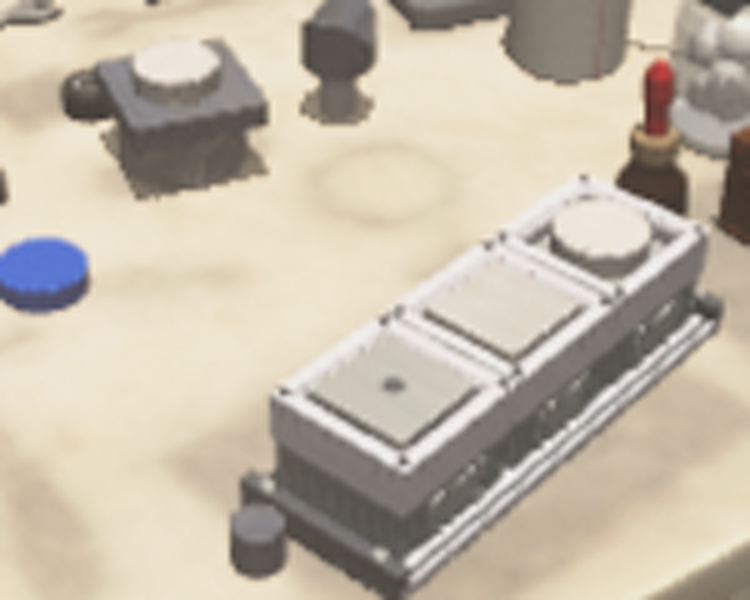

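Candidates for the used round block are (285,296) on the plate, (455,242) in its pocket, and the blue one at (327,377). I choose (285,296): it is grey, its top is at z≈56 and it lies on the plate. The crops confirm this. The side crop shows the white disc on the dark plate, the dot in the near pocket, the square block in the middle flush with the deck, and the other round block at the far end. I refine the positions with both views.

```bash
python3 - <<'E'
from h import *
from scipy.optimize import least_squares
s=.64
def im(n): return np.load(n+"0.npz")["p"].astype(int)
def blob(n,seed,thr,dark,win):
    g=im(n).sum(2); x,y=seed; x0,y0=x-win,y-win
    sub=g[y0:y+win+1,x0:x+win+1]; m=(sub<thr) if dark else (sub>thr)
    _,l,st,ce=cv2.connectedComponentsWithStats(m.astype(np.uint8),connectivity=4)
    k=l[win,win]; 
    cn=max(cv2.findContours((l==k).astype(np.uint8),0,1)[0],key=len)
    return ce[k]+[x0,y0],st[k],(x0,y0)
def tri(a,b):
    f=lambda X:np.r_[proj("top",X)-a,proj("side",X)-b]
    r=least_squares(f,[500,0,50]); return r.x.round(1),np.abs(r.fun).max().round(2)
# dot
a,sa,_=blob("top",(307,219),400,True,6)
b,sb,_=blob("side",(268,227),400,True,5)
print("dot",a,sa,b,sb,tri(a,b),"top ray@57.5",ray("top",*a,57.5),"side ray",ray("side",*b,57.5))
# round on plate: bright disc in top; in side the top face brighter than its side
a,sa,_=blob("top",(182,189),330,False,24); print("round",a,sa,ray("top",*a,56))
for t in(480,520,560,600):
    b,sb,_=blob("side",(225,163),t,False,16); print(t,b,sb,tri(a,b),ray("side",*b,56))
K,R,t=cam("top"); 
for n,sd in(("top",(291,155)),("side",(310,197))):
    print(n,im(n).sum(2)[sd[1]-16:sd[1]+17:2,sd[0]],im(n).sum(2)[sd[1],sd[0]-20:sd[0]+21:2])
# pocket deck edges via bright frame: top deck corner dots & rack outline
E
```

```text
dot [306.72222222 218.11111111] [ 4  3  5  5 18] [268.  226.5] [4 4 3 2 6] (array([472.2, -82.9,  56.4]), np.float64(0.17)) top ray@57.5 [471.8355636  -82.51520313  57.5       ] side ray [471.70553413 -84.10487024  57.5       ]
round [181.95       188.71764706] [ 14  14  21  20 340] [529.38037787 171.62890421  56.        ]
480 [225.18050542 155.64259928] [  0   0  33  21 554] (array([528.4, 168.8,  73.2]), np.float64(0.84)) [545.57001324 194.73596842  56.        ]
520 [225.13011152 155.47026022] [  0   0  33  20 538] (array([528.3, 168.8,  73.8]), np.float64(0.83)) [545.91082952 195.54366665  56.        ]
560 [225.14011516 155.44145873] [  0   0  33  20 521] (array([528.3, 168.8,  73.9]), np.float64(0.83)) [546.00543163 195.65356065  56.        ]
600 [227.35384615 158.06461538] [  0   3  33  17 325] (array([531.1, 169. ,  65.4]), np.float64(1.95)) [543.78908892 181.52783048  56.        ]
top [487 477 260 465 506 505 504 502 504 500 502 506 502 323 354 515 304] [241 132 486 478 296 402 508 500 505 503 504 500 503 503 511 246 414 511
 416 385 391]
side [648 661 672 702 654 692 689 688 688 686 483 344 395 685 494 651 501] [394 687 579 406 418 331 623 687 687 686 688 687 687 688 687 395 339 392
 669 691 384]
```

jog_arm(
  series=[
    {"linear": [0, 0, 0], "twist": 8.4, "hand": 0.8},
    {"linear": [0.029, -0.0411, 0], "twist": 0, "hand": 0.8},
    {"linear": [0.029, -0.0411, 0], "twist": 0, "hand": 0.8},
    {"linear": [0.029, -0.0411, 0], "twist": 0, "hand": 0.8},
    {"linear": [0.029, -0.0411, 0], "twist": 0, "hand": 0.8},
    {"linear": [0.029, -0.0411, 0], "twist": 0, "hand": 0.8},
    {"linear": [0.029, -0.0411, 0], "twist": 0, "hand": 0.8},
    {"linear": [0.029, -0.0411, 0], "twist": 0, "hand": 0.8},
    {"linear": [0.029, -0.0411, 0], "twist": 0, "hand": 0.8},
  ],
  force=40,
)

```text
time_s: 1.23
tool_pos: [383.5, -201.9, 404.6]
ee_rot: [0.993, 0.121, -0.0, -0.0]
wrist_force: [1.1, 0.3, 0.2]
opening: 68.3
finger_force: 0.0
```

```bash
cat >> h.py <<'E'
from scipy.spatial.transform import Rotation as Ro
def go(*T):
    o=get_obs(); M=Ro.from_quat(o["ee_rot"]).as_matrix(); print("t",round(o["time_s"],2),"tcp",o["tool_pos"].round(1),"yaw",np.degrees(np.arctan2(M[1,0],M[0,0])).round(2),"tilt",np.degrees(np.arccos(-M[2,2])).round(2),"F",o["wrist_force"].round(1),"op",round(o["opening"],1),"q",o["qpos"].round(2))
    for t in T: print(t,"-> tool",(M.T@(np.array(t)-o["tool_pos"])).round(1))
E
python3 -c "
from h import *
go((529.4,171.6,404))"
```

```text
t 1.23 tcp [ 383.5 -201.9  404.6] yaw 13.87 tilt 0.01 F [1.1 0.3 0.2] op 68.3 q [ 0.71  0.22 -0.35  1.97  0.09  0.97 -1.01]
(529.4, 171.6, 404) -> tool [ 231.2 -327.7    0.6]
```

jog_arm(
  series=[
    {"linear": [0.029, -0.0411, 0], "twist": 0, "hand": 0.8},
    {"linear": [0.029, -0.0411, 0], "twist": 0, "hand": 0.8},
    {"linear": [0.029, -0.0411, 0], "twist": 0, "hand": 0.8},
    {"linear": [0.029, -0.0411, 0.01], "twist": 0, "hand": 0.8},
    {"linear": [0.029, -0.0411, 0.02], "twist": 0, "hand": 0.8},
    {"linear": [0.029, -0.0411, 0.02], "twist": 0, "hand": 0.8},
    {"linear": [0.029, -0.0411, 0.02], "twist": 0, "hand": 0.8},
    {"linear": [0.029, -0.0411, 0.02], "twist": 0, "hand": 0.8},
    {"linear": [0, 0, 0.02], "twist": 0, "hand": 0.8},
    {"linear": [0, 0, 0], "twist": 0, "hand": 0.8},
  ],
)

```text
time_s: 2.48
tool_pos: [529.0, 171.4, 292.9]
ee_rot: [0.993, 0.121, -0.002, 0.0]
wrist_force: [-0.1, -0.2, 0.2]
opening: 68.7
finger_force: 0.0
```

```bash
python3 -c "
from h import *
go((529.4,171.6,217))
for n in('side','top'):
    p,d=snapshot(n); cv2.imwrite(f'pics/{n}1.png',p[:,:,::-1])
a=cv2.imread('pics/side1.png')[60:220,150:310]; b=cv2.imread('pics/top1.png')[110:270,100:260]
cv2.imwrite('pics/m1.png',cv2.resize(np.hstack([a,b]),(800,400),interpolation=cv2.INTER_CUBIC))"
```

```text
t 2.48 tcp [529.  171.4 292.9] yaw 13.94 tilt 0.24 F [-0.1 -0.2  0.2] op 68.7 q [-0.08  0.54 -0.43  1.83  0.29  0.84 -1.98]
(529.4, 171.6, 217) -> tool [ 0.7 -0.1 75.9]
```

View pics/m1.png

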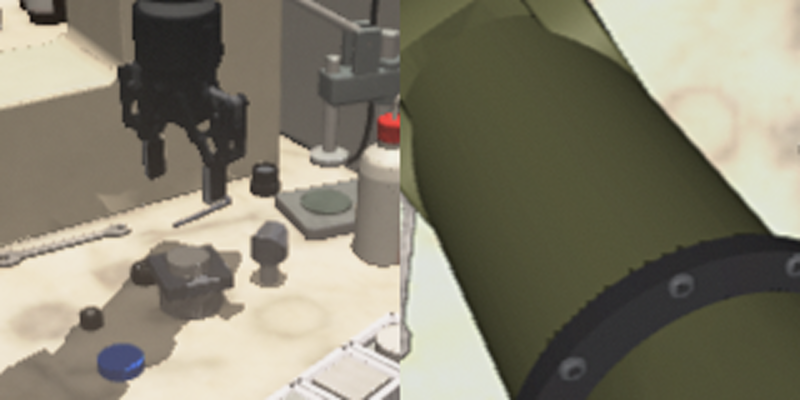

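The gripper stands above the block, with the finger tips at about (155,177) and (213,203) in the left half of the picture. I check the tip length from the side view.

```bash
python3 -c "
from h import *
a=np.radians(-76.1);y=np.array([np.cos(a),np.sin(a)])
c=np.array([529,171.4])
for L in (155,160,165,170,175):
  print(L,*[proj('side',[*(c+k*40*y),292.9-L]).round(1) for k in(-1,1)])
g=cv2.imread('pics/side1.png').astype(int).sum(2)
print(g[122:138,206:219]);print(g[132:148,228:242])"
```

```text
155 [210.9 125.3] [235.6 135.7]
160 [211.  127.3] [235.7 137.7]
165 [211.1 129.2] [235.7 139.8]
170 [211.2 131.2] [235.7 141.8]
175 [211.3 133.1] [235.8 143.7]
[[322 213 236 142 135 139 139 137 140 229 367 353 353]
 [321 210 241 148 135 141 138 139 141 208 333 356 353]
 [320 203 243 151 140 141 139 141 138 181 294 352 358]
 [318 198 241 159 142 145 140 135 137 177 283 352 351]
 [351 324 241 156 138 141 143 143 138 178 281 352 352]
 [356 348 243 164 143 142 143 144 146 169 263 353 357]
 [353 334 247 180 147 141 138 144 145 171 274 357 355]
 [351 333 245 183 142 142 150 147 143 214 334 354 357]
 [355 353 321 186 147 143 150 190 287 321 356 359 357]
 [353 353 352 288 183 219 331 317 348 357 357 357 360]
 [352 350 347 338 309 321 367 356 356 360 360 358 360]
 [351 350 351 351 351 348 353 354 358 355 355 357 360]
 [351 354 352 351 351 348 354 356 359 358 352 351 353]
 [357 354 352 351 350 351 353 356 357 354 352 352 350]
 [355 351 351 349 352 350 351 355 355 354 355 354 357]
 [353 351 352 351 348 353 352 351 354 353 355 355 360]]
[[372 376 350 231 262 244 173 156 160 159 155 154 211 309]

[... 185 characters left out ...]
0 506 236 279 256 191 166 173 163 165 163 373 631]
 [576 629 568 238 291 265 194 166 170 167 161 170 371 626]
 [632 634 588 240 296 273 195 161 163 162 167 213 339 493]
 [650 652 603 249 299 277 200 165 172 203 251 276 305 362]
 [658 658 618 351 288 286 247 240 293 383 376 450 348 296]
 [659 659 645 577 441 320 311 409 396 391 386 382 293 290]
 [662 659 658 651 619 567 447 424 397 317 295 308 415 587]
 [661 660 643 577 577 492 385 335 302 307 419 590 615 659]
 [652 589 523 422 381 291 280 397 583 589 614 656 657 659]
 [516 441 345 286 288 389 585 610 657 656 654 655 658 657]
 [341 300 304 412 583 606 659 655 653 651 649 650 650 654]
 [306 411 581 606 649 650 649 645 635 632 629 630 631 630]]
```

jog_arm(
  series=[
    {"linear": [0.0007, 0, 0.02], "twist": 0, "hand": 0.8},
    {"linear": [0, 0, 0.02], "twist": 0, "hand": 0.8},
    {"linear": [0, 0, 0.018], "twist": 0, "hand": 0.8},
    {"linear": [0, 0, 0.012], "twist": 0, "hand": 0.8},
    {"linear": [0, 0, 0.006], "twist": 0, "hand": 0.8},
    {"linear": [0, 0, 0], "twist": 0, "hand": 0.8},
    {"linear": [0, 0, 0], "twist": 0, "hand": 0.6},
    {"linear": [0, 0, 0], "twist": 0, "hand": 0.55},
    {"linear": [0, 0, 0], "twist": 0, "hand": 0.5},
    {"linear": [0, 0, 0], "twist": 0, "hand": 0.45},
    {"linear": [0, 0, 0], "twist": 0, "hand": 0.4},
    {"linear": [0, 0, 0], "twist": 0, "hand": 0.35},
  ],
)

```text
time_s: 4.08
tool_pos: [530.4, 171.6, 219.3]
ee_rot: [0.993, 0.121, 0.0, 0.0]
wrist_force: [-1.3, -0.5, 5.8]
opening: 40.4
finger_force: 39.6
```

```bash
python3 -c "
from h import *
go((471.8,-83,300)); print(get_obs()['finger_force'])"
```

```text
t 4.08 tcp [530.4 171.6 219.3] yaw 13.88 tilt 0.04 F [-1.3 -0.5  5.8] op 40.4 q [-0.11  0.64 -0.38  1.9   0.36  0.67 -2.04]
(471.8, -83, 300) -> tool [-117.9  233.1  -80.7]
39.63720202445984
```

jog_arm(
  series=[
    {"linear": [0, 0, -0.003], "twist": 0, "hand": 0.35},
    {"linear": [0, 0, -0.015], "twist": 0, "hand": 0.35},
    {"linear": [0, 0, -0.02], "twist": 0, "hand": 0.35},
    {"linear": [0, 0, -0.02], "twist": 0, "hand": 0.35},
    {"linear": [-0.0109, 0.0231, -0.01], "twist": 0, "hand": 0.35},
    {"linear": [-0.0169, 0.0333, 0], "twist": 0, "hand": 0.35},
    {"linear": [-0.0169, 0.0333, 0], "twist": 0, "hand": 0.35},
    {"linear": [-0.0169, 0.0333, 0], "twist": 0, "hand": 0.35},
    {"linear": [-0.0169, 0.0333, 0], "twist": 0, "hand": 0.35},
    {"linear": [-0.0169, 0.0333, 0], "twist": 0, "hand": 0.35},
    {"linear": [-0.0129, 0.0233, 0], "twist": 0, "hand": 0.35},
    {"linear": [-0.0096, 0.02, 0], "twist": 0, "hand": 0.35},
    {"linear": [0, 0, 0], "twist": 0, "hand": 0.35},
    {"linear": [0, 0, 0], "twist": 0, "hand": 0.35},
  ],
)

```text
time_s: 5.82
tool_pos: [472.0, -82.1, 287.2]
ee_rot: [0.993, 0.121, 0.0, -0.0]
wrist_force: [-0.2, 0.6, -1.4]
opening: 39.9
finger_force: 40.6
```

```bash
python3 -c "
from h import *
go((471.8,-83,234)); print(get_obs()['finger_force'])
for n in('side','top'):
    p,d=snapshot(n); cv2.imwrite(f'pics/{n}2.png',p[:,:,::-1])
a=cv2.imread('pics/side2.png')[110:270,170:370]; b=cv2.imread('pics/top2.png')[110:270,130:330]
cv2.imwrite('pics/m2.png',cv2.resize(np.hstack([a,b]),(800,320),interpolation=cv2.INTER_CUBIC))"
```

```text
t 5.83 tcp [472.  -82.1 287.2] yaw 13.91 tilt 0.06 F [-0.2  0.6 -1.4] op 39.9 q [ 0.44  0.45 -0.45  2.03  0.29  0.72 -1.52]
(471.8, -83, 234) -> tool [-0.4  0.8 53.2]
40.60867667198181
```

View pics/m2.png

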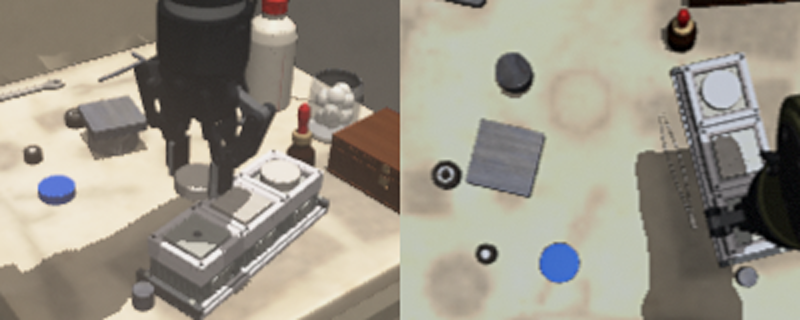

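The block is held level above the near pocket, and the plate and other items stand as before. Descending.

jog_arm(
  series=[
    {"linear": [0.0006, 0.0008, 0.015], "twist": 0, "hand": 0.35},
    {"linear": [0, 0, 0.015], "twist": 0, "hand": 0.35},
    {"linear": [0, 0, 0.011], "twist": 0, "hand": 0.35},
    {"linear": [0, 0, 0.007], "twist": 0, "hand": 0.35},
    {"linear": [0, 0, 0.003], "twist": 0, "hand": 0.35},
    {"linear": [0, 0, 0.002], "twist": 0, "hand": 0.35},
    {"linear": [0, 0, 0], "twist": 0, "hand": 0.35},
  ],
)

```text
time_s: 6.8
tool_pos: [472.6, -83.5, 233.8]
ee_rot: [0.993, 0.121, 0.0, 0.0]
wrist_force: [-0.1, 0.2, -1.8]
opening: 39.7
finger_force: 40.6
```

```bash
python3 -c "
from h import *
go((471.8,-83,233)); p,d=snapshot('side'); cv2.imwrite('pics/m3.png',cv2.resize(p[180:260,230:330,::-1],(800,640)[:1]+(600,),interpolation=cv2.INTER_CUBIC))"
```

```text
t 6.8 tcp [472.6 -83.5 233.8] yaw 13.87 tilt 0.02 F [-0.1  0.2 -1.8] op 39.7 q [ 0.39  0.53 -0.39  2.09  0.36  0.59 -1.58]
(471.8, -83, 233) -> tool [-0.6 -0.7  0.8]
```

View pics/m3.png

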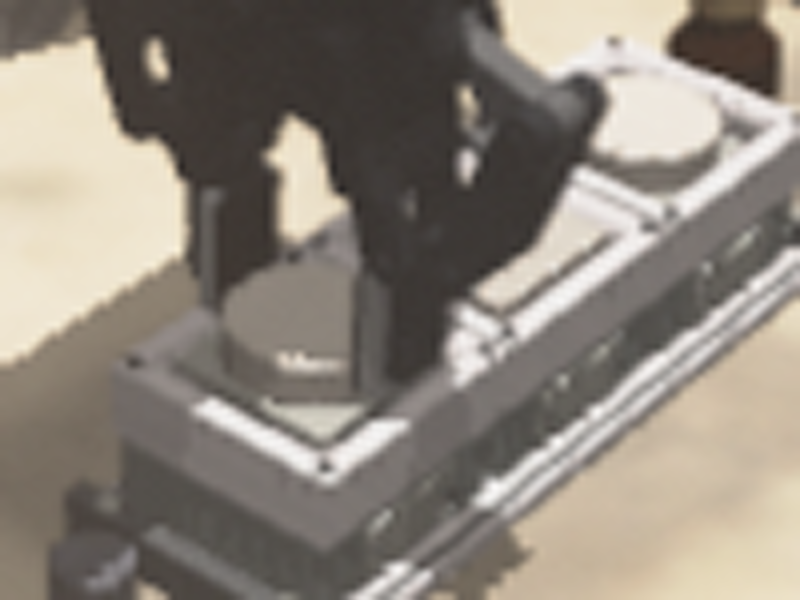

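The block is centred over the lifter and almost touching it. Lowering a little more.

jog_arm(
  series=[
    {"linear": [0, 0, 0.001], "twist": 0, "hand": 0.35},
    {"linear": [0, 0, 0.0005], "twist": 0, "hand": 0.35},
    {"linear": [0, 0, 0], "twist": 0, "hand": 0.35},
  ],
)

```text
time_s: 7.22
tool_pos: [472.6, -83.5, 232.5]
ee_rot: [0.993, 0.121, 0.0, 0.0]
wrist_force: [-0.2, 0.2, 2.1]
opening: 40.2
finger_force: 40.8
```

jog_arm(
  series=[
    {"linear": [0, 0, 0], "twist": 0, "hand": 0.55},
    {"linear": [0, 0, 0], "twist": 0, "hand": 0.65},
    {"linear": [0, 0, -0.005], "twist": 0, "hand": 0.7},
    {"linear": [0, 0, -0.015], "twist": 0, "hand": 0.7},
    {"linear": [0, 0, -0.015], "twist": 0, "hand": 0.7},
    {"linear": [0, 0, 0], "twist": 0, "hand": 0.0},
    {"linear": [0, 0, 0], "twist": 0, "hand": 0.0},
    {"linear": [0, 0, 0], "twist": 0, "hand": 0.0},
    {"linear": [0, 0, 0], "twist": 0, "hand": 0.0},
    {"linear": [0, 0, 0], "twist": 0, "hand": 0.0},
  ],
)

```text
time_s: 8.48
tool_pos: [472.5, -83.5, 266.9]
ee_rot: [0.993, 0.121, -0.0, -0.0]
wrist_force: [0.0, -0.3, -0.4]
opening: 0.1
finger_force: 0.0
```

```bash
python3 -c "
from h import *
go((471.8,-83,244)); p,d=snapshot('side'); cv2.imwrite('pics/m4.png',cv2.resize(p[150:270,220:360,::-1],(700,600),interpolation=cv2.INTER_CUBIC))"
```

```text
t 8.47 tcp [472.5 -83.5 266.9] yaw 13.88 tilt 0.03 F [ 0.  -0.3 -0.4] op 0.1 q [ 0.43  0.48 -0.43  2.05  0.32  0.67 -1.54]
(471.8, -83, 244) -> tool [-0.5 -0.6 22.9]
```

View pics/m4.png

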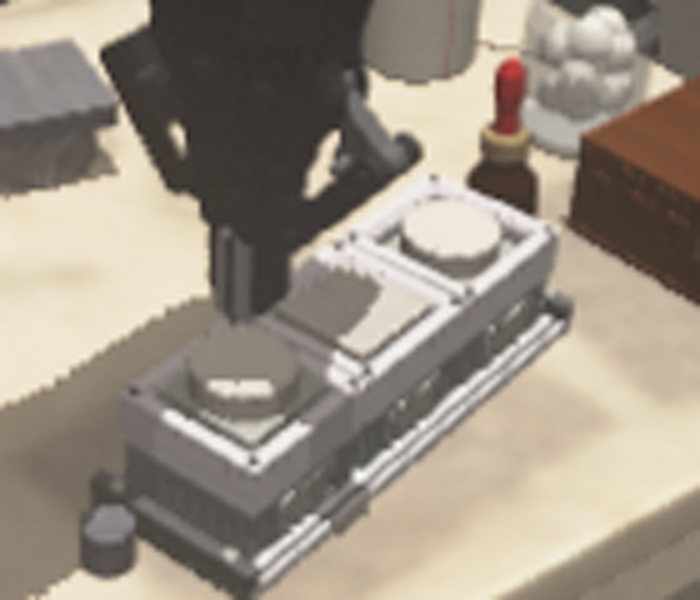

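The block rests flat and centred on the lifter. Now I press it with the closed fingers.

jog_arm(
  series=[
    {"linear": [-0.0003, 0, 0.01], "twist": 0, "hand": 0},
    {"linear": [0, 0, 0.01], "twist": 0, "hand": 0},
    {"linear": [0, 0, 0.005], "twist": 0, "hand": 0},
    {"linear": [0, 0, 0.004], "twist": 0, "hand": 0},
    {"linear": [0, 0, 0.003], "twist": 0, "hand": 0},
    {"linear": [0, 0, 0.002], "twist": 0, "hand": 0},
  ],
)

```text
time_s: 9.28
tool_pos: [471.9, -83.6, 233.1]
ee_rot: [0.993, 0.121, -0.0, 0.0]
wrist_force: [-3.8, 1.2, 4.4]
opening: 0.0
finger_force: 2.7
```

jog_arm(
  series=[
    {"linear": [0, 0, 0.003], "twist": 0, "hand": 0},
    {"linear": [0, 0, 0.002], "twist": 0, "hand": 0},
    {"linear": [0, 0, 0.0015], "twist": 0, "hand": 0},
    {"linear": [0, 0, 0], "twist": 0, "hand": 0},
  ],
)

```text
time_s: 9.78
tool_pos: [471.9, -83.6, 226.6]
ee_rot: [0.993, 0.121, -0.0, -0.0]
wrist_force: [-3.6, -0.1, 4.7]
opening: -0.1
finger_force: 2.4
```

jog_arm(
  series=[
    {"linear": [0, 0, 0.001], "twist": 0, "hand": 0},
    {"linear": [0, 0, 0], "twist": 0, "hand": 0},
  ],
)

```text
time_s: 10.02
tool_pos: [472.0, -83.6, 225.7]
ee_rot: [0.993, 0.121, -0.0, 0.0]
wrist_force: [-3.4, 0.7, 5.0]
opening: -0.1
finger_force: 2.5
```

Release and check from the side.

jog_arm(
  series=[
    {"linear": [0, 0, -0.005], "twist": 0, "hand": 0},
    {"linear": [0, 0, -0.01], "twist": 0, "hand": 0},
    {"linear": [0, 0, -0.015], "twist": 0, "hand": 0},
    {"linear": [0, 0, -0.02], "twist": 0, "hand": 0},
    {"linear": [0.022, 0, 0], "twist": 0, "hand": 0},
    {"linear": [0.023, 0, 0], "twist": 0, "hand": 0},
    {"linear": [0.023, 0, 0], "twist": 0, "hand": 0},
    {"linear": [0, 0, 0], "twist": 0, "hand": 0},
  ],
)

```text
time_s: 11.02
tool_pos: [539.8, -66.6, 276.3]
ee_rot: [0.993, 0.121, 0.001, -0.0]
wrist_force: [-0.5, -0.4, 0.4]
opening: 0.4
finger_force: 0.0
```

```bash
python3 -c "
from h import *
a=np.radians(13.9);c=np.array([472,-83])+68*np.array([np.cos(a),np.sin(a)]);print(c)
go((*c,230)); p,d=snapshot('side'); cv2.imwrite('pics/m5.png',cv2.resize(p[150:270,220:360,::-1],(700,600),interpolation=cv2.INTER_CUBIC))
P=pts('side',d)
for X in ([472,-83,58.5],[604,-50.3,58.5]):
  u,v=proj('side',X).astype(int); print((u,v),np.median(P[v-2:v+3,u-2:u+3,2]))"
```

```text
[538.00872075 -66.66449311]
t 11.03 tcp [539.8 -66.6 276.3] yaw 13.93 tilt 0.18 F [-0.5 -0.4  0.4] op 0.4 q [ 0.36  0.55 -0.43  1.88  0.31  0.78 -1.57]
(np.float64(538.0087207473169), np.float64(-66.66449311154607), 230) -> tool [-1.9 -0.4 46.3]
(np.int64(267), np.int64(225)) 59.50605879938178
(np.int64(309), np.int64(194)) 59.04755600350659
```

View pics/m5.png

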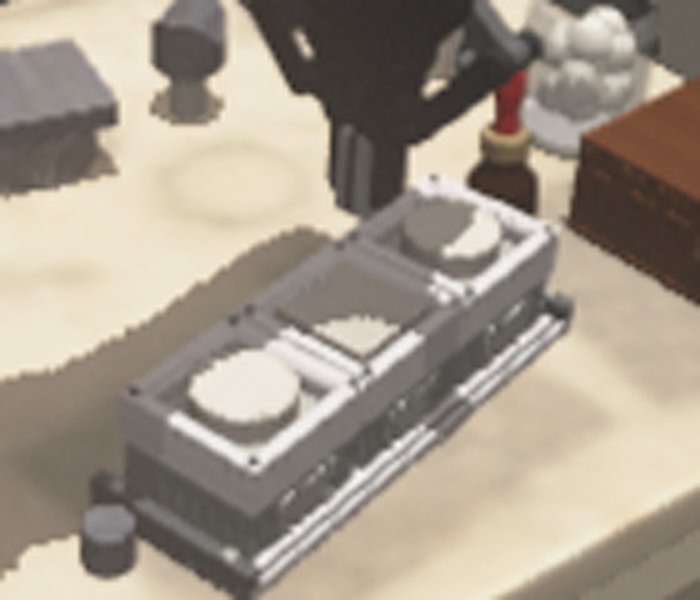

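The used block is latched at z≈59, the same as the other round block. Next I press the square block.

jog_arm(
  series=[
    {"linear": [-0.0019, -0.0004, 0.015], "twist": 0, "hand": 0},
    {"linear": [0, 0, 0.015], "twist": 0, "hand": 0},
    {"linear": [0, 0, 0.01], "twist": 0, "hand": 0},
    {"linear": [0, 0, 0.005], "twist": 0, "hand": 0},
    {"linear": [0, 0, 0.003], "twist": 0, "hand": 0},
    {"linear": [0, 0, 0.002], "twist": 0, "hand": 0},
    {"linear": [0, 0, 0.002], "twist": 0, "hand": 0},
    {"linear": [0, 0, 0], "twist": 0, "hand": 0},
  ],
)

```text
time_s: 12.08
tool_pos: [536.0, -67.3, 223.8]
ee_rot: [0.993, 0.121, -0.0, 0.0]
wrist_force: [-3.4, 0.4, 5.1]
opening: -0.0
finger_force: 2.3
```

Release, raise, and open beyond the block width.

jog_arm(
  series=[
    {"linear": [0, 0, -0.005], "twist": 0, "hand": 0},
    {"linear": [0, 0, -0.01], "twist": 0, "hand": 0},
    {"linear": [0, 0, -0.015], "twist": 0, "hand": 0},
    {"linear": [0, 0, -0.02], "twist": 0, "hand": 0},
    {"linear": [0, 0, 0], "twist": 0, "hand": 0.8},
    {"linear": [0, 0, 0], "twist": 0, "hand": 0.8},
    {"linear": [0, 0, 0], "twist": 0, "hand": 0.8},
    {"linear": [0, 0, 0], "twist": 0, "hand": 0.8},
  ],
)

```text
time_s: 13.08
tool_pos: [536.2, -67.3, 273.2]
ee_rot: [0.993, 0.121, -0.0, -0.0]
wrist_force: [0.7, 0.3, 0.4]
opening: 68.3
finger_force: 0.0
```

```bash
python3 -c "
from h import *
go((538,-66.7,236)); p,d=snapshot('side'); cv2.imwrite('pics/m6.png',cv2.resize(p[150:270,220:360,::-1],(700,600),interpolation=cv2.INTER_CUBIC))
P=pts('side',d)
u,v=proj('side',[538,-66.7,67.5]).astype(int); print((u,v),np.median(P[v-2:v+5,u-2:u+3,2]))"
```

```text
t 13.07 tcp [536.2 -67.3 273.2] yaw 13.88 tilt 0.06 F [0.7 0.3 0.4] op 68.3 q [ 0.37  0.55 -0.43  1.89  0.32  0.77 -1.57]
(538, -66.7, 236) -> tool [ 2.  -0.2 37.2]
(np.int64(290), np.int64(205)) 67.48494402537928
```

View pics/m6.png

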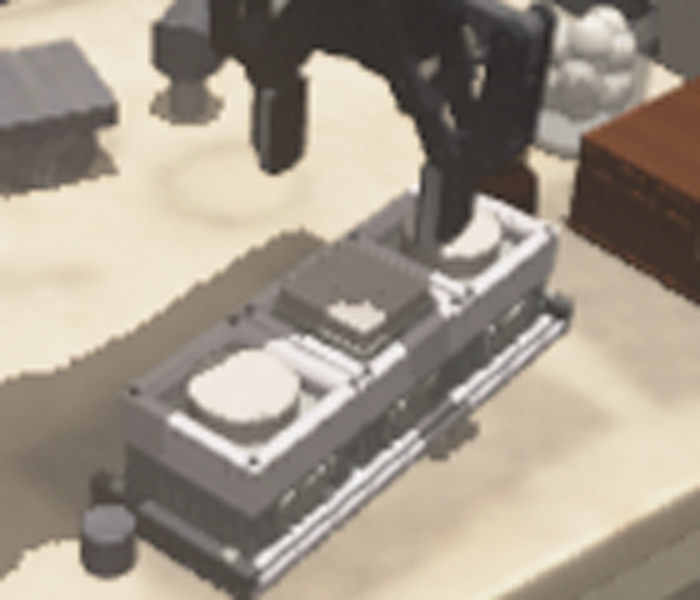

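The square block has sprung up with its top at z≈67.5. Grasping it.

jog_arm(
  series=[
    {"linear": [0.002, 0, 0.012], "twist": 0, "hand": 0.8},
    {"linear": [0, 0, 0.012], "twist": 0, "hand": 0.8},
    {"linear": [0, 0, 0.009], "twist": 0, "hand": 0.8},
    {"linear": [0, 0, 0.005], "twist": 0, "hand": 0.8},
    {"linear": [0, 0, 0], "twist": 0, "hand": 0.7},
    {"linear": [0, 0, 0], "twist": 0, "hand": 0.6},
    {"linear": [0, 0, 0], "twist": 0, "hand": 0.55},
    {"linear": [0, 0, 0], "twist": 0, "hand": 0.5},
    {"linear": [0, 0, 0], "twist": 0, "hand": 0.45},
    {"linear": [0, 0, 0], "twist": 0, "hand": 0.4},
    {"linear": [0, 0, 0], "twist": 0, "hand": 0.35},
    {"linear": [0, 0, 0], "twist": 0, "hand": 0.35},
  ],
)

```text
time_s: 14.62
tool_pos: [538.4, -66.9, 235.8]
ee_rot: [0.993, 0.121, 0.0, 0.0]
wrist_force: [-0.2, -0.0, 2.2]
opening: 42.1
finger_force: 40.1
```

```bash
python3 -c "
from h import *
go((531.5,173.2,290)); print(get_obs()['finger_force'])"
```

```text
t 14.62 tcp [538.4 -66.9 235.8] yaw 13.87 tilt 0.02 F [-0.2 -0.   2.2] op 42.1 q [ 0.34  0.6  -0.4   1.93  0.36  0.69 -1.6 ]
(531.5, 173.2, 290) -> tool [  50.9 -234.7  -54.2]
40.116793513298035
```

jog_arm(
  series=[
    {"linear": [0, 0, -0.005], "twist": 0, "hand": 0.35},
    {"linear": [0, 0, -0.012], "twist": 0, "hand": 0.35},
    {"linear": [0, 0, -0.018], "twist": 0, "hand": 0.35},
    {"linear": [0, 0, -0.02], "twist": 0, "hand": 0.35},
    {"linear": [0, 0, 0], "twist": 0, "hand": 0.35},
  ],
)

```text
time_s: 15.25
tool_pos: [538.6, -66.8, 292.3]
ee_rot: [0.993, 0.121, 0.001, 0.0]
wrist_force: [0.1, -0.2, -2.7]
opening: 41.7
finger_force: 40.8
```

```bash
python3 -c "
from h import *
p,d=snapshot('top'); np.savez('top5.npz',p=p,d=d); P=pts('top',d); Z=P[...,2]
m=((Z>25)&(Z<60)).astype(np.uint8)
n,l,st,ce=cv2.connectedComponentsWithStats(m); k=l[189,182]; print(st[k],np.median(Z[l==k]))
cn=max(cv2.findContours((l==k).astype(np.uint8),0,1)[0],key=len)
W=np.array([ray('top',u,v,44)[:2] for u,v in cn[:,0]],np.float32); r=cv2.minAreaRect(W); print(r)
go((*r[0],290)); print(get_obs()['finger_force'])"
```

```text
[ 162  169   40   40 1108] 43.22474216331214
((531.5042114257812, 173.2124481201172), (68.70409393310547, 68.53142547607422), 77.36016082763672)
t 15.3 tcp [538.2 -66.9 291.3] yaw 13.86 tilt 0.08 F [ 0.8 -0.6 -1.6] op 41.8 q [ 0.37  0.52 -0.44  1.87  0.3   0.81 -1.56]
(531.5042114257812, 173.2124481201172, 290) -> tool [  51.  -234.7    1.2]
40.75861573219299
```

jog_arm(
  series=[
    {"linear": [0.005, -0.0227, 0], "twist": 0, "hand": 0.35},
    {"linear": [0.007, -0.033, 0], "twist": 0, "hand": 0.35},
    {"linear": [0.007, -0.033, 0], "twist": 0, "hand": 0.35},
    {"linear": [0.008, -0.033, 0], "twist": 0, "hand": 0.35},
    {"linear": [0.007, -0.033, 0], "twist": 0, "hand": 0.35},
    {"linear": [0.007, -0.033, 0], "twist": 0, "hand": 0.35},
    {"linear": [0.005, -0.025, 0], "twist": 0, "hand": 0.35},
    {"linear": [0.005, -0.022, 0], "twist": 0, "hand": 0.35},
    {"linear": [0, 0, 0], "twist": 6.5, "hand": 0.35},
    {"linear": [0, 0, 0], "twist": 7, "hand": 0.35},
    {"linear": [0, 0, 0], "twist": 7, "hand": 0.35},
    {"linear": [0, 0, 0], "twist": 6, "hand": 0.35},
    {"linear": [0, 0, 0], "twist": 0, "hand": 0.35},
  ],
)

```text
time_s: 16.92
tool_pos: [531.1, 173.2, 289.9]
ee_rot: [0.994, -0.109, -0.001, 0.0]
wrist_force: [0.1, -0.0, -1.7]
opening: 42.1
finger_force: 40.8
```

```bash
python3 -c "
from h import *
go((531.5,173.2,224))"
```

```text
t 16.93 tcp [531.1 173.2 289.9] yaw -12.57 tilt 0.09 F [ 0.1 -0.  -1.7] op 42.1 q [-0.16  0.53 -0.3   1.83  0.21  0.81 -2.36]
(531.5, 173.2, 224) -> tool [ 0.5 -0.1 65.9]
```

jog_arm(
  series=[
    {"linear": [0.0005, 0, 0.02], "twist": 0, "hand": 0.35},
    {"linear": [0, 0, 0.02], "twist": 0, "hand": 0.35},
    {"linear": [0, 0, 0.014], "twist": 0, "hand": 0.35},
    {"linear": [0, 0, 0.007], "twist": 0, "hand": 0.35},
    {"linear": [0, 0, 0.004], "twist": 0, "hand": 0.35},
    {"linear": [0, 0, 0.0015], "twist": 0, "hand": 0.35},
    {"linear": [0, 0, 0], "twist": 0, "hand": 0.35},
    {"linear": [0, 0, 0], "twist": 0, "hand": 0.35},
  ],
)

```text
time_s: 17.92
tool_pos: [532.1, 173.1, 224.6]
ee_rot: [0.994, -0.11, 0.0, -0.0]
wrist_force: [-0.1, -0.4, -1.3]
opening: 42.1
finger_force: 40.8
```

jog_arm(
  series=[
    {"linear": [-0.0005, 0, 0.001], "twist": 0, "hand": 0.35},
    {"linear": [0, 0, 0.001], "twist": 0, "hand": 0.35},
    {"linear": [0, 0, 0], "twist": 0, "hand": 0.35},
  ],
)

```text
time_s: 18.3
tool_pos: [531.5, 173.3, 223.0]
ee_rot: [0.994, -0.11, 0.0, -0.0]
wrist_force: [-2.2, 0.2, 7.5]
opening: 41.7
finger_force: 42.0
```

jog_arm(
  series=[
    {"linear": [0, 0, -0.0005], "twist": 0, "hand": 0.35},
    {"linear": [0, 0, 0], "twist": 0, "hand": 0.55},
    {"linear": [0, 0, 0], "twist": 0, "hand": 0.65},
    {"linear": [0, 0, 0], "twist": 0, "hand": 0.75},
    {"linear": [0, 0, -0.005], "twist": 0, "hand": 0.75},
    {"linear": [0, 0, -0.02], "twist": 0, "hand": 0.75},
    {"linear": [0, 0, -0.03], "twist": 0, "hand": 0.75},
    {"linear": [0, 0, -0.04], "twist": 0, "hand": 0.75},
    {"linear": [-0.02, 0.03, -0.04], "twist": 0, "hand": 0.75},
    {"linear": [-0.02, 0.045, -0.02], "twist": 0, "hand": 0.75},
    {"linear": [-0.02, 0.045, 0], "twist": 0, "hand": 0.75},
    {"linear": [-0.02, 0.045, 0], "twist": 0, "hand": 0.75},
    {"linear": [-0.02, 0.045, 0], "twist": 0, "hand": 0.75},
    {"linear": [-0.02, 0.045, 0], "twist": 0, "hand": 0.75},
    {"linear": [-0.02, 0.045, 0], "twist": 0, "hand": 0.75},
    {"linear": [0, 0, 0], "twist": 0, "hand": 0.75},
  ],
)

```text
time_s: 20.3
tool_pos: [327.2, -90.9, 378.0]
ee_rot: [0.994, -0.113, -0.0, 0.001]
wrist_force: [0.5, -0.7, -0.1]
opening: 64.0
finger_force: 0.0
```

```bash
python3 -c "
from h import *
go()
p,d=snapshot('top'); P=pts('top',d); Z=P[...,2]; g=p.astype(int).sum(2)
q,e=snapshot('side')
m=((Z>25)&(Z<70)).astype(np.uint8)
n,l,st,ce=cv2.connectedComponentsWithStats(m); k=l[189,182]
def rect(msk,h):
  cn=max(cv2.findContours(msk.astype(np.uint8),0,1)[0],key=len)
  return cv2.minAreaRect(np.array([ray('top',u,v,h)[:2] for u,v in cn[:,0]],np.float32))
print(rect(l==k,44)); b=(l==k)&(g>330); print(rect(b,54),np.percentile(Z[b],[5,50,95]),b.sum())
cv2.imwrite('pics/m7.png',np.hstack([cv2.resize(p[110:260,130:330,::-1],(400,300)),cv2.resize(q[130:280,180:380,::-1],(400,300))]))"
```

```text
t 20.3 tcp [327.2 -90.9 378. ] yaw -12.95 tilt 0.06 F [ 0.5 -0.7 -0.1] op 64.0 q [ 0.41  0.1  -0.23  2.21  0.03  0.84 -1.64]
((531.5042114257812, 173.2124481201172), (68.70409393310547, 68.53142547607422), 77.36016082763672)
((530.5023193359375, 174.24314880371094), (45.79994201660156, 45.0973014831543), 76.50840759277344) [42.65573772 52.98589881 55.65671489] 571
```

View pics/m7.png

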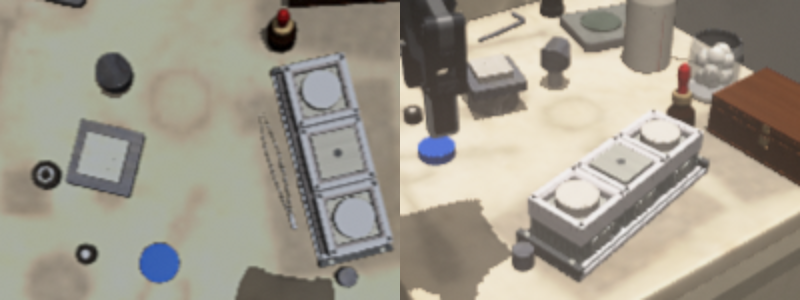

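The square block lies flat and centred on the unmoved plate, to about 1.5 mm. Both round blocks are down in their pockets and nothing else has moved. Handing in.

```bash
python3 -c "
from cell import *
print(close_job())"
```

```text
the job is handed in; nothing more can be done
None
```

The job is done and handed in after about 20 s: the used round block is latched in its pocket, and the square block lies flat in the middle of the test table, within about 1.5 mm, with everything else where it stood.

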